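# Pop the flow-cell hatch

### The arm

A 7-joint arm with a two-finger parallel gripper is mounted at the origin on the work surface. World frame = base frame: x ahead of the robot, y to its left, z up, the work surface at z = 0. Lengths are in m, angles in rad, forces in N, time in s.
With the tool pointing down it reaches from about 0.4 to 0.85 m from the base axis. Payload 10.4 kg.
Tool frame: the origin (TCP) lies midway between the tips of the shut fingers; the grasp point (between the pads) lies 19 mm behind it; z points along the fingers, y is the direction in which the jaws open and shut (so a half turn about z gives the same grasp; the last joint's range is limited). The gripper opens to 85 mm and grips with 20 to 120 N. Pads are 22 mm wide; open, the fingers measure 114 mm over their backs; the gripper's body (76 mm by 85 mm) begins 54 mm behind the grasp point. The pads swing forward as they close: fully open they stand 13 mm farther back than shut.
Start: joints at [-1.347, 0.332, -0.065, 1.46, 0.022, 1.35, -0.088], TCP at [0.153, 0.606, 0.231] pointing down, gripper open.
Joint ranges: [-2.6, 2.6], [-0.5, 2.12], [-1.47, 1.34], [0.16, 2.42], [-1.27, 4.41], [0.06, 2.06], [-2.6, 2.6]. Speed limits (rad/s): [2.22, 2.22, 2.79, 2.79, 3.14, 3.14, 3.14].

### API

Orientations are given as a unit quaternion [x, y, z, w].
In Python, from workcell import manip, viewer gives the robot as it stands.
- The arm moves only by the tool move_arm, never from a script. Its argument "deltas" is a list of rows, each a list of 7 numbers: the shift along the tool's x, y, z in m, then the turn, a rotation vector about the tool's x, y, z in degrees, then the opening, from -1 (shut) to 1 (fully open). In form: [[dx, dy, dz, wx, wy, wz, gripper], ...]. A call has 1 to 10 rows; each row shifts and turns the commanded pose from where the row before left it, along the tool's axes as they then stand; what a row does not reach is not made up. A row lasts 1/8 s, in which the tool goes at most 62.5 mm and 10.7 degrees, less where a joint would pass 70% of its speed; a pose out of reach is approached as far as the arm can. A call with a gripper value outside its range is refused whole. The fingers move at their own pace and stop on an object; "force" is the grip in N (left out, the last holds). Time passes only in rows, so rows that do not move let the fingers close. It gives the time, the measured TCP pose, the force and the opening at its end, in the units of the state.
- manip.get_obs(): the state, without advancing time (a new reading comes with each control period).
- viewer.camera(name): name is "scene" or "top" or "wrist"; returns (picture, depth): 400x640x3 uint8, red, green, blue; 400x640 float32, m along the optical axis (not along the pixel's ray), 0 where there is no reading.
- viewer.calibration(name): a dict with "fx", "fy", "cx", "cy" (pixels), "dist" ([k1, k2, p1, p2, k3] as OpenCV has them; the pictures are not rectified), "R" (3x3) and "t" (3): a world point X has camera coordinates R X + t; the wrist camera has in their place "T_tool_cam" (4x4, takes a point from camera to tool coordinates, whose origin is the TCP and whose axes are the flange's). Camera axes: x right, y down, z forward; pixel columns grow to the right and rows downward; lengths in m; the calibration is good to about 2 mm. A picture is of the moment at which its call begins: read the wrist's pose just before it. calibration takes no time and is no camera call.
- manip.hand_in(): hands the job in, once; it reports no verdict.
The state is a dict: "clock": time; "joint_pos": joint angles; "joint_velocities": joint speeds; "tau": joint torques, N m; "position": TCP position; "ee_rot": TCP orientation; "ft_force": force on the tool from outside, world axes, zero at the start; "torque": the same for the moment, N m; "grip_width": opening from 0.0 (shut) to 1.0 (fully open).
Only numpy, scipy, OpenCV 4.12 (cv2) and the standard library are available. Lean on these libraries where they do the work, as an engineer would, in place of code of your own. Each camera call takes 0.05 s, during which the arm holds its last target.

### The job

Two grey instruments stand on the bench, each with a pale push-to-open hatch on top. On the one with the wider hatch, press the hatch down once with a fingertip near its free edge until it unlatches, let it pop up, then draw back clear of the instrument and watch for two seconds that the hatch stays open by itself before you finish. Do not push it shut again, leave the narrow hatch latched, and leave the vials, glassware and other loose things standing where they are.

Things in the scene. Friction and masses are not known exactly. Their poses are not given: they have to be found in the camera images.
- cell_module: Fixed grey instrument with the WIDE hatch (the one to open): 180 deep (x), 190 wide (y), deck 80 mm high. Origin: centre of its underside; x points from the hatch's free edge to its hinge (away from the robot, yawed up to 20 deg), z up. Hatch: pale plate 100 deep, 85 wide, 8 mm thick on the deck, centred at y +30 mm, free edge at x -70, hinge along y at x +30 mm, 84 mm up.
- cell_hatch_pad (a point): Where to press the wide hatch: centre of the darker grey rectangle (22 x 53 mm) on its top face, 16 mm from the free edge, 84 mm from the hinge; moves with the hatch. 88 mm above the bench while latched. Axes: x towards the hinge, z out of the top face.
- cell_hatch (a joint): Angle of the wide hatch, rad: 0 (up to 0.01) latched, negative pressed in, positive open. Pressed past -0.05 (4.5 mm down at the pad) the latch lets go, and as the finger rises the hatch springs up by itself in 1 to 2 s to a stop at 0.9. Hard stop at -0.078 (6.5 mm at the pad). The press takes 2 to 4 N, more only at the stop. A shorter press leaves it latched; pushing it shut latches it again.
- cell_pin (a joint): Latch pin inside the wide hatch's latch, sideways travel in m: about 0 while latched, above 0.003 while pressed past the release point, about -0.009 once the hatch has sprung open; about 0 again if it is latched again.
- lamp_module: Fixed grey instrument of the same size with the NARROW hatch (45 mm wide, 100 mm deep, otherwise the same); origin and axes as for cell_module. Leave its hatch latched. A small amber vial stands on its deck too.
- lamp_hatch (a joint): Angle of the narrow hatch in rad: 0 latched, positive open, same latch as the wide one. Must stay latched.
- vial_a: Amber glass vial with black cap, 24 mm across, 40 mm tall, loose, standing on cell_module's deck 90 to 100 mm to the -y side of the hatch's centre line; origin at the centre of its underside.
- vial_b: Same vial, loose, standing on lamp_module's deck; origin at the centre of its underside.
- reagent_jar: Loose glass jar with white cap, 60 mm across, 85 mm tall, standing on the bench between the instruments, farther from the robot; origin at the centre of its underside.
- beaker: Loose glass beaker, 66 mm across, 80 mm tall, on the bench between the instruments, nearer the robot; origin at the centre of its underside.
- flask: Loose glass conical flask, 76 mm across, 104 mm tall, on the bench left of the instruments; origin at the centre of its underside.
- tip_box: Loose blue box, 85 x 120 x 50 mm, on the bench right of the instruments; origin at the centre of its underside.
- spanner: Loose steel spanner, 140 mm long, lying flat on the bench in front of the left instrument; origin under its middle.

How it is judged:
By the outcome, as a careful person would: the job done as asked, in the order asked, and still so for the second after the job is handed in, with the robot touching nothing.
It also fails if it takes over 32 s, if anything falls off the work surface, if the arm or the gripper's body presses on something with over 40 N, if the wrist force passes 120 N, or if a joint passes its speed limit or range.

## Working session

There is one attempt and no reset: what is moved stays moved. The work goes in short steps, Python scripts to look and compute and a tool call to move; the robot and the scene stay as the last step left them, time stands still between calls to the robot, and variables do not carry over. Pictures are saved under pics/ and viewed, and the job is handed in when it is done.

Besides the shell and the picture viewer there is one more tool, called by a JSON object that holds its "fn" and its "kwargs", one argument or row to a line. move_arm: Moves the arm, as the interface text tells. Its arguments: {"type":"object","properties":{"deltas":{"type":"array"},"force":{"type":"number"}},"required":["deltas"]}

```bash
mkdir -p pics; ls
cat > h.py <<'E'
import numpy as np, cv2
from workcell import manip, viewer
def snap(n,f):
    p,d=viewer.camera(n); cv2.imwrite(f'pics/{f}.png',p[:,:,::-1]); np.save(f'pics/{f}.npy',d); return p,d
def world(n,u,v,d):
    c=viewer.calibration(n); K=np.array([[c['fx'],0,c['cx']],[0,c['fy'],c['cy']],[0,0,1.]])
    x=cv2.undistortPoints(np.array([[[u,v]]],float),K,np.array(c['dist']))[0,0]
    z=d[int(round(v)),int(round(u))]
    X=np.array([x[0]*z,x[1]*z,z]); return np.array(c['R']).T@(X-np.array(c['t'])), x
def onplane(n,u,v,h):
    c=viewer.calibration(n); K=np.array([[c['fx'],0,c['cx']],[0,c['fy'],c['cy']],[0,0,1.]])
    x=cv2.undistortPoints(np.array([[[u,v]]],float),K,np.array(c['dist']))[0,0]
    R=np.array(c['R']); o=-R.T@np.array(c['t']); r=R.T@np.array([x[0],x[1],1]); return o+r*(h-o[2])/r[2]
E
python3 - <<'E'
from h import *
snap('top','top0'); snap('scene','scene0')
o=manip.get_obs(); print({k:np.round(v,3) for k,v in o.items()})
E
```

```text
pics
{'clock': np.float64(0.1), 'joint_pos': array([-1.347,  0.333, -0.065,  1.461,  0.022,  1.35 , -0.088]), 'joint_velocities': array([ 0.   , -0.001,  0.001, -0.001, -0.   ,  0.001,  0.001]), 'tau': array([ 2.0000e-03, -6.2674e+01,  4.9000e-02, -3.9242e+01,  1.6000e-02,
        7.0000e-03, -0.0000e+00]), 'position': array([0.153, 0.606, 0.231]), 'ee_rot': array([ 0.123,  0.992, -0.001, -0.   ]), 'ft_force': array([0.099, 0.17 , 0.673]), 'torque': array([ 0.03 , -0.039, -0.014]), 'grip_width': np.float64(1.0)}
```

View pics/top0.png

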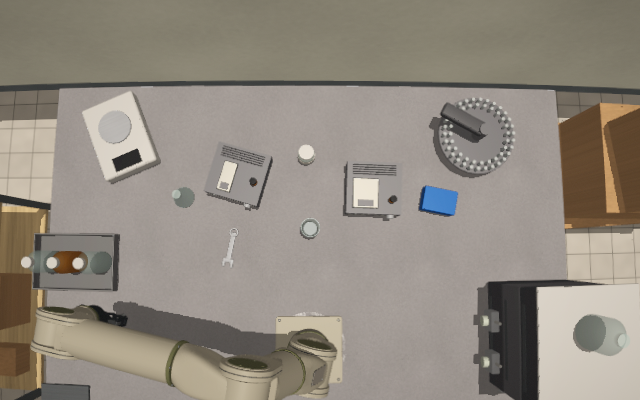

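View pics/scene0.png

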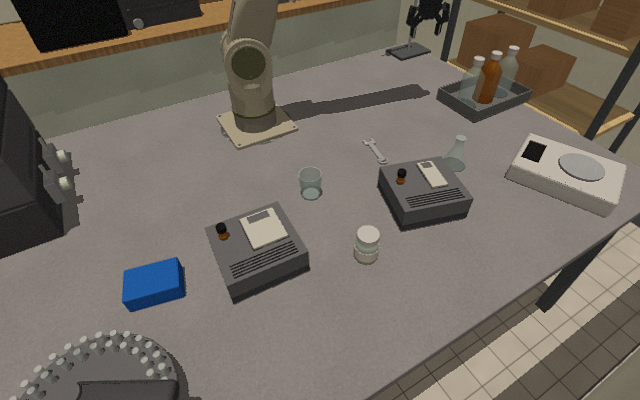

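The wide hatch is on the right-hand instrument in the top view, at about (366,193). The narrow one is on the left at (228,176). I'll enlarge both.

Run:
```python
from h import *
a=cv2.imread('pics/top0.png')[150:230,335:455]; cv2.imwrite('pics/c1.png',cv2.resize(a,None,fx=6,fy=6,interpolation=cv2.INTER_CUBIC))
a=cv2.imread('pics/scene0.png')[195:305,195:315]; cv2.imwrite('pics/c2.png',cv2.resize(a,None,fx=5,fy=5,interpolation=cv2.INTER_CUBIC))
```

```text
(no output)
```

View pics/c1.png

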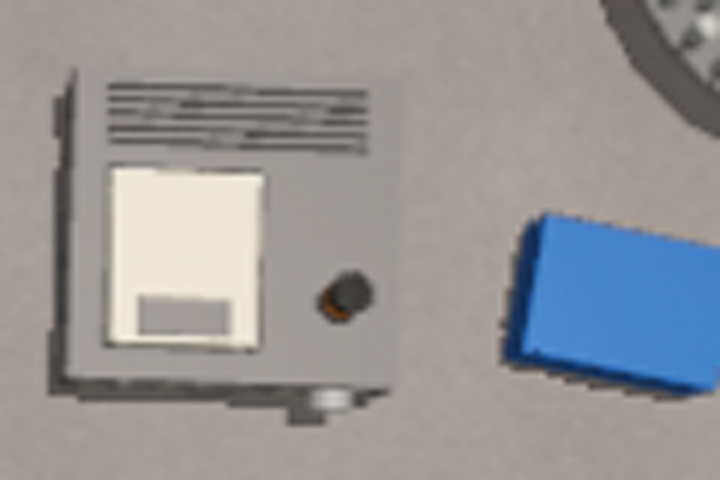

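View pics/c2.png

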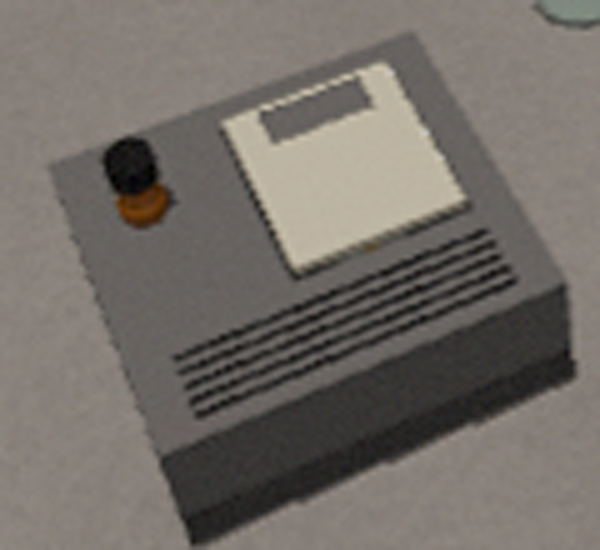

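Crop c1 puts the pad centre at about (185,316), which is top pixel (365.4,202.3). Crop c2 puts it at about (315,109), which is scene pixel (257.6,216.4).

Run:
```python
from h import *
from scipy.spatial.transform import Rotation as Ro
f=lambda x,y:(335+(x+.5)/6-.5,150+(y+.5)/6-.5)
g=lambda x,y:(195+(x+.5)/5-.5,195+(y+.5)/5-.5)
dt=np.load('pics/top0.npy');ds=np.load('pics/scene0.npy')
for nm,n,q,d,pts in (('t','top',f,dt,[(185,316),(110,167),(265,170),(259,350),(106,345)]),('s','scene',g,ds,[(315,109),(465,205),(298,270),(224,124),(385,66)])):
    W=[]
    for p in pts:
        u=q(*p); w=onplane(n,*u,.088); W.append(w); print(nm,np.round(u,1),w.round(4),'depth',world(n,*u,d)[0].round(4))
    W=np.array(W)
    a=W[1]+W[2]-W[3]-W[4]; print('sizes',[np.linalg.norm(W[i]-W[j]).round(3) for i,j in((1,2),(2,3),(3,4),(4,1))],'yaw',np.degrees(np.arctan2(a[1],a[0])), 'pad to free edge',((W[0]-(W[3]+W[4])/2)@a/np.linalg.norm(a)).round(4))
v=[onplane('top',*f(352,292),.12)]; print('vialcap top',v)
o=manip.get_obs(); print(Ro.from_quat(o['ee_rot']).as_matrix().round(3), o['position'])
print(viewer.calibration('wrist'))
```

```text
t [365.4 202.2] [ 0.5069 -0.1944  0.088 ] depth [ 0.5066 -0.1941  0.0908]
t [352.9 177.4] [ 0.5921 -0.1527  0.088 ] depth [ 0.5929 -0.1532  0.082 ]
t [378.8 177.9] [ 0.5905 -0.2414  0.088 ] depth [ 0.5914 -0.2422  0.0825]
t [377.8 207.9] [ 0.4876 -0.2363  0.088 ] depth [ 0.4881 -0.2373  0.0812]
t [352.2 207.1] [ 0.4904 -0.1494  0.088 ] depth [ 0.4914 -0.1505  0.0761]
sizes [np.float64(0.089), np.float64(0.103), np.float64(0.087), np.float64(0.102)] yaw -2.3486124512301676 pad to free edge 0.018
s [257.6 216.4] [ 0.5034 -0.191   0.088 ] depth [ 1.0983 -0.3445  0.743 ]
s [287.6 235.6] [ 0.5941 -0.1546  0.088 ] depth [ 0.5802 -0.1493  0.0699]
s [254.2 248.6] [ 0.5896 -0.2354  0.088 ] depth [ 0.5855 -0.2345  0.0827]
s [239.4 219.4] [ 0.4901 -0.2327  0.088 ] depth [ 0.4832 -0.2314  0.0805]
s [271.6 207.8] [ 0.4945 -0.1499  0.088 ] depth [ 0.4957 -0.1503  0.0893]
sizes [np.float64(0.081), np.float64(0.1), np.float64(0.083), np.float64(0.1)] yaw -2.1288291104955728 pad to free edge 0.0111
vialcap top [array([ 0.51723506, -0.28422566,  0.12      ])]
[[-0.97   0.244 -0.   ]
 [ 0.244  0.97  -0.001]
 [-0.    -0.001 -1.   ]] [0.15257972 0.60575253 0.23058246]
{'fx': 275.8697466083464, 'fy': 275.8697466083464, 'cx': 320.90699939618827, 'cy': 197.49695858705172, 'dist': array([-0.02086008,  0.        ,  0.        ,  0.        ,  0.        ]), 'T_tool_cam': array([[ 5.12428531e-04, -9.60141596e-01, -2.79513602e-01,
         7.26805792e-02],
       [ 9.99999819e-01,  5.79892457e-04, -1.58670027e-04,
         6.85724031e-04],
       [ 3.14433522e-04, -2.79513470e-01,  9.60141719e-01,
        -1.42298656e-01],
       [ 0.00000000e+00,  0.00000000e+00,  0.00000000e+00,
         1.00000000e+00]])}
```

Both views agree: pad at about (0.507, -0.193, 0.088), hatch yaw about -2.3°, and the measured hatch sizes match those given. Next I'll swing over at height with the gripper shut.

{"fn": "move_arm", "kwargs": {
  "deltas": [
    [-0.04,-0.023,0,0,0,0,-1],
    [-0.04,-0.023,0,0,0,0,-1],
    [-0.04,-0.023,0,0,0,0,-1],
    [-0.04,-0.023,0,0,0,0,-1],
    [-0.04,-0.023,0,0,0,0,-1],
    [-0.04,-0.023,0,0,0,0,-1],
    [-0.04,-0.023,0,0,0,0,-1],
    [-0.04,-0.023,0,0,0,0,-1]
  ],
  "force": 40
}}

```text
clock: 1.1
position: [0.4188, 0.3482, 0.2311]
ee_rot: [0.123, 0.992, -0.0, -0.0]
ft_force: [0.0, 1.5, -0.3]
grip_width: 0.004
```

Run:
```python
from h import *
o=manip.get_obs(); print({k:np.round(v,3) for k,v in o.items()})
```

```text
{'clock': np.float64(1.1), 'joint_pos': array([-0.923,  0.152,  0.162,  1.685, -0.025,  1.307,  0.568]), 'joint_velocities': array([ 0.425,  0.055,  0.289, -0.05 , -0.052,  0.004,  0.722]), 'tau': array([ -3.293, -49.978,   0.314, -38.008,   0.142,   0.17 ,  -1.531]), 'position': array([0.419, 0.348, 0.231]), 'ee_rot': array([ 0.123,  0.992, -0.   , -0.   ]), 'ft_force': array([ 0.003,  1.47 , -0.327]), 'torque': array([ 0.025, -0.05 , -0.028]), 'grip_width': np.float64(0.004)}
```

{"fn": "move_arm", "kwargs": {
  "deltas": [
    [-0.0215,-0.05,0,0,0,0,-1],
    [-0.0215,-0.05,0,0,0,0,-1],
    [-0.0215,-0.05,0,0,0,0,-1],
    [-0.0215,-0.05,0,0,0,0,-1],
    [-0.0215,-0.05,0,0,0,0,-1],
    [-0.0215,-0.05,0,0,0,0,-1],
    [-0.0215,-0.05,0,0,0,0,-1],
    [-0.0215,-0.05,0,0,0,0,-1],
    [-0.0215,-0.05,0,0,0,0,-1],
    [-0.0215,-0.05,0,0,0,0,-1]
  ]
}}

```text
clock: 2.35
position: [0.5043, -0.1894, 0.2312]
ee_rot: [0.123, 0.992, 0.0, 0.0]
ft_force: [0.4, -0.2, -0.1]
grip_width: -0.001
```

{"fn": "move_arm", "kwargs": {
  "deltas": [
    [0,0,0,0,0,-6,-1],
    [0,0,0,0,0,-6,-1],
    [0,0,0,0,0,0,-1]
  ]
}}

```text
clock: 2.72
position: [0.5042, -0.1879, 0.231]
ee_rot: [0.019, 1.0, 0.0, -0.0]
ft_force: [0.5, -0.5, 0.2]
grip_width: 0.0
```

Run:
```python
from h import *
from scipy.spatial.transform import Rotation as Ro
o=manip.get_obs(); print({k:np.round(v,3) for k,v in o.items()}); R=Ro.from_quat(o['ee_rot']).as_matrix();print(R.round(3))
snap('wrist','w1')
print('tool delta to pad', R.T@(np.array([.507,-.193,.088])-o['position']))
```

```text
{'clock': np.float64(2.725), 'joint_pos': array([-0.331,  0.149,  0.671,  1.723, -0.096,  1.303,  1.893]), 'joint_velocities': array([-0.009, -0.004,  0.004,  0.001, -0.   , -0.   , -0.058]), 'tau': array([ 3.4100e-01, -3.8623e+01,  3.9980e+00, -3.8588e+01,  3.6000e-02,
        1.0000e-03,  1.1600e+00]), 'position': array([ 0.504, -0.188,  0.231]), 'ee_rot': array([ 0.019,  1.   ,  0.   , -0.   ]), 'ft_force': array([ 0.483, -0.487,  0.157]), 'torque': array([-0.039,  0.019,  0.006]), 'grip_width': np.float64(0.0)}
[[-0.999  0.038 -0.001]
 [ 0.038  0.999  0.   ]
 [ 0.001  0.    -1.   ]]
tool delta to pad [-0.00310995 -0.00501756  0.14298059]
```

View pics/w1.png

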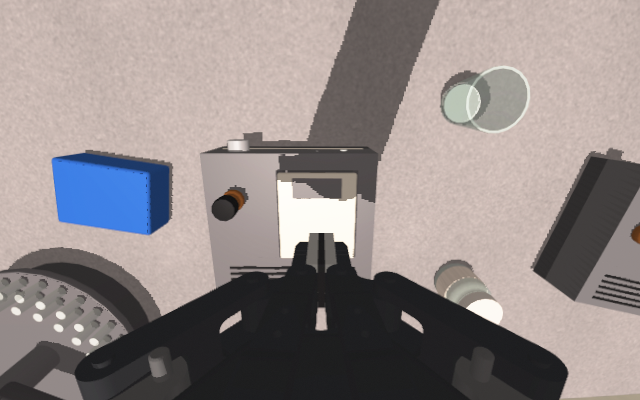

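The wrist view shows the wide hatch spanning about (277,172)–(357,258), with the pad near (317,188) and the fingertips above it. I'll check the pad position with this camera.

Run:
```python
from h import *
from scipy.spatial.transform import Rotation as Ro
a=cv2.imread('pics/w1.png')[160:270,260:380]; cv2.imwrite('pics/c3.png',cv2.resize(a,None,fx=5,fy=5,interpolation=cv2.INTER_CUBIC))
o=manip.get_obs(); c=viewer.calibration('wrist'); R=Ro.from_quat(o['ee_rot']).as_matrix()
K=np.array([[c['fx'],0,c['cx']],[0,c['fy'],c['cy']],[0,0,1.]]);T=c['T_tool_cam']
for p in [(277,173),(357,172),(317,188)]:
    x=cv2.undistortPoints(np.array([[p]],float),K,c['dist'])[0,0]
    r=R@T[:3,:3]@np.array([*x,1]); q=o['position']+R@T[:3,3]; print(p,(q+r*(.088-q[2])/r[2]).round(4))
```

```text
(277, 173) [ 0.4861 -0.2323  0.088 ]
(357, 172) [ 0.4884 -0.1483  0.088 ]
(317, 188) [ 0.504 -0.191  0.088]
```

View pics/c3.png

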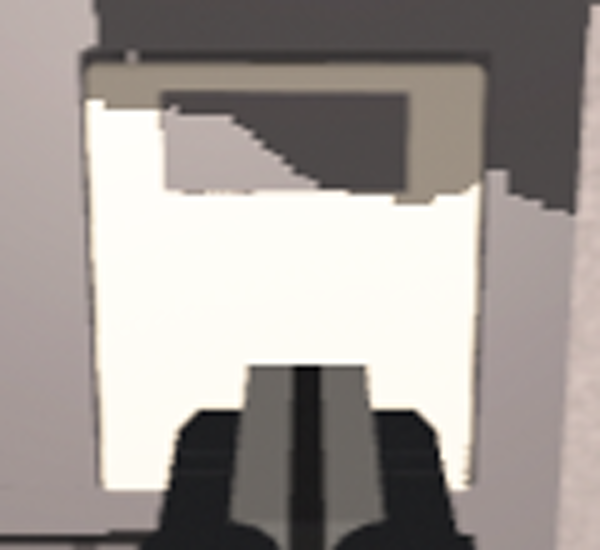

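The wrist camera gives (0.504, -0.191), within 3 mm of the other views. I'll aim for (0.505, -0.192).

{"fn": "move_arm", "kwargs": {
  "deltas": [
    [-0.001,-0.004,0.03,0,0,0,-1],
    [0,0,0.03,0,0,0,-1],
    [0,0,0.03,0,0,0,-1],
    [0,0,0.025,0,0,0,-1],
    [0,0,0.015,0,0,0,-1],
    [0,0,0.005,0,0,0,-1],
    [0,0,0,0,0,0,-1]
  ]
}}

```text
clock: 3.65
position: [0.5055, -0.192, 0.0967]
ee_rot: [0.019, 1.0, -0.0, 0.0]
ft_force: [0.2, 0.2, -0.4]
grip_width: 0.0
```

Run:
```python
from h import *
snap('scene','s2')
a=cv2.imread('pics/s2.png')[150:310,165:345]; cv2.imwrite('pics/c4.png',cv2.resize(a,None,fx=3.3,fy=3.3,interpolation=cv2.INTER_CUBIC))
o=manip.get_obs(); print(o['position'],o['ft_force'],o['clock'])
```

```text
[ 0.50568796 -0.19206873  0.09700493] [-1.17413781  0.21383573  0.60940455] 3.7
```

View pics/c4.png

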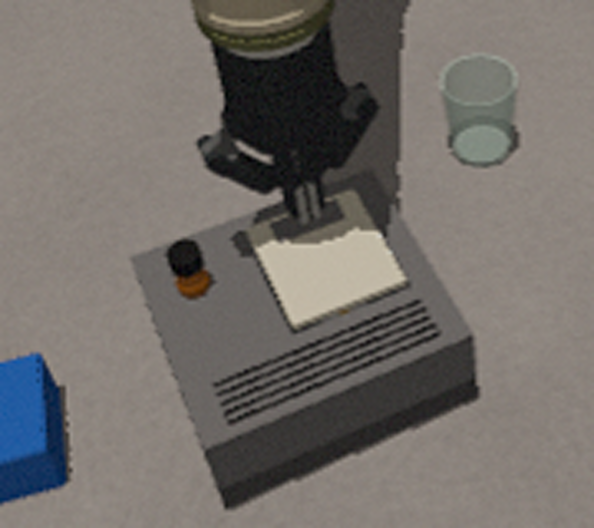

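The shut fingertips are over the pad, clear of the vial. I'll press gently, aiming for the tip at about 0.0825.

{"fn": "move_arm", "kwargs": {
  "deltas": [
    [0,0,0.004,0,0,0,-1],
    [0,0,0.003,0,0,0,-1],
    [0,0,0.002,0,0,0,-1],
    [0,0,0.002,0,0,0,-1],
    [0,0,0.001,0,0,0,-1],
    [0,0,0.001,0,0,0,-1],
    [0,0,0,0,0,0,-1]
  ]
}}

```text
clock: 4.58
position: [0.5052, -0.1919, 0.0832]
ee_rot: [0.019, 1.0, 0.0, -0.0]
ft_force: [-0.3, 0.5, 3.2]
grip_width: 0.001
```

{"fn": "move_arm", "kwargs": {
  "deltas": [
    [0,0,0.001,0,0,0,-1],
    [0,0,0.0005,0,0,0,-1],
    [0,0,0,0,0,0,-1]
  ]
}}

```text
clock: 4.95
position: [0.5053, -0.1919, 0.082]
ee_rot: [0.019, 1.0, 0.0, 0.0]
ft_force: [-2.0, 1.8, 5.7]
grip_width: 0.003
```

6 mm down with the force climbing, so it is past the release point and near the stop. Now rising and drawing back towards the robot.

{"fn": "move_arm", "kwargs": {
  "deltas": [
    [0.002,0,-0.008,0,0,0,-1],
    [0.005,0,-0.012,0,0,0,-1],
    [0.015,0,-0.02,0,0,0,-1],
    [0.03,0,-0.03,0,0,0,-1],
    [0.03,0,-0.04,0,0,0,-1],
    [0.02,0,-0.04,0,0,0,-1],
    [0,0,-0.02,0,0,0,-1],
    [0,0,0,0,0,0,-1]
  ]
}}

```text
clock: 5.95
position: [0.4036, -0.1885, 0.2535]
ee_rot: [0.019, 1.0, 0.0, 0.002]
ft_force: [0.3, 0.6, -0.4]
grip_width: 0.001
```

Run:
```python
from h import *
snap('scene','s3')
a=cv2.imread('pics/s3.png')[120:310,135:345]; cv2.imwrite('pics/c5.png',cv2.resize(a,None,fx=3,fy=3,interpolation=cv2.INTER_CUBIC))
```

```text
(no output)
```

View pics/c5.png

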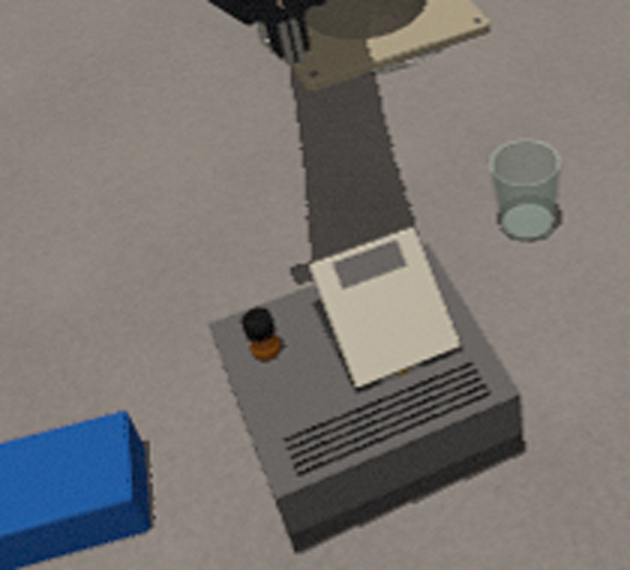

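The hatch is rising and the arm is clear. I'll hold still for a bit over 3 s to let it finish opening and watch it.

{"fn": "move_arm", "kwargs": {
  "deltas": [
    [0,0,0,0,0,0,-1],
    [0,0,0,0,0,0,-1],
    [0,0,0,0,0,0,-1],
    [0,0,0,0,0,0,-1],
    [0,0,0,0,0,0,-1],
    [0,0,0,0,0,0,-1],
    [0,0,0,0,0,0,-1],
    [0,0,0,0,0,0,-1],
    [0,0,0,0,0,0,-1],
    [0,0,0,0,0,0,-1]
  ]
}}

```text
clock: 7.25
position: [0.4033, -0.1881, 0.2518]
ee_rot: [0.019, 1.0, 0.0, 0.0]
ft_force: [0.4, -0.8, -0.4]
grip_width: -0.003
```

Run:
```python
from h import *
snap('scene','s4')
```

{"fn": "move_arm", "kwargs": {
  "deltas": [
    [0,0,0,0,0,0,-1],
    [0,0,0,0,0,0,-1],
    [0,0,0,0,0,0,-1],
    [0,0,0,0,0,0,-1],
    [0,0,0,0,0,0,-1],
    [0,0,0,0,0,0,-1],
    [0,0,0,0,0,0,-1],
    [0,0,0,0,0,0,-1],
    [0,0,0,0,0,0,-1],
    [0,0,0,0,0,0,-1]
  ]
}}

```text
clock: 8.55
position: [0.4033, -0.1881, 0.2518]
ee_rot: [0.019, 1.0, 0.0, 0.0]
ft_force: [0.1, 0.3, 1.2]
grip_width: -0.003
```

{"fn": "move_arm", "kwargs": {
  "deltas": [
    [0,0,0,0,0,0,-1],
    [0,0,0,0,0,0,-1],
    [0,0,0,0,0,0,-1],
    [0,0,0,0,0,0,-1],
    [0,0,0,0,0,0,-1],
    [0,0,0,0,0,0,-1],
    [0,0,0,0,0,0,-1],
    [0,0,0,0,0,0,-1],
    [0,0,0,0,0,0,-1],
    [0,0,0,0,0,0,-1]
  ]
}}

```text
clock: 9.8
position: [0.4033, -0.1881, 0.2518]
ee_rot: [0.019, 1.0, 0.0, -0.0]
ft_force: [-0.1, -0.1, -0.1]
grip_width: 0.0
```

Run:
```python
from h import *
snap('scene','s5'); snap('top','t5')
A=[cv2.resize(cv2.imread(f'pics/{s}.png')[120:310,135:345],None,fx=1.9,fy=1.9) for s in('s4','s5')]
cv2.imwrite('pics/c6.png',np.hstack(A))
d=cv2.absdiff(cv2.imread('pics/s4.png'),cv2.imread('pics/s5.png')).max(2); print('s4 v s5 diff px',(d>25).sum())
d=cv2.absdiff(cv2.imread('pics/scene0.png'),cv2.imread('pics/s5.png')).max(2); 
cv2.imwrite('pics/d.png',np.where(d>25,255,0))
o=manip.get_obs(); print(o['position'],o['ft_force'],o['clock'])
```

```text
s4 v s5 diff px 11
[ 0.40328789 -0.18808476  0.25176481] [ 0.21335331 -0.03457127 -0.28569887] 9.9[ WARN:0@2.505] global loadsave.cpp:1063 imwrite_ Unsupported depth image for selected encoder is fallbacked to CV_8U.
```

View pics/c6.png

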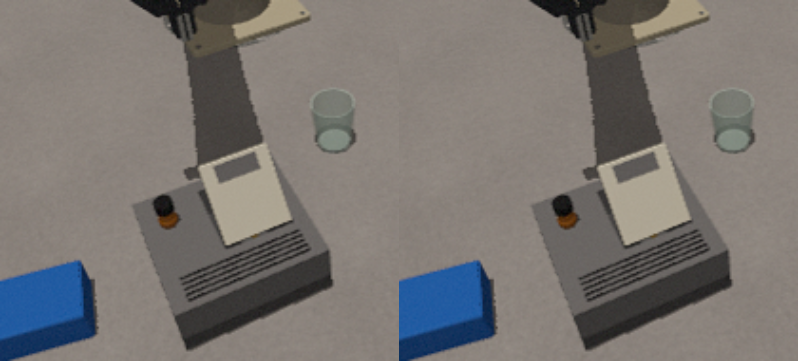

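View pics/s5.png

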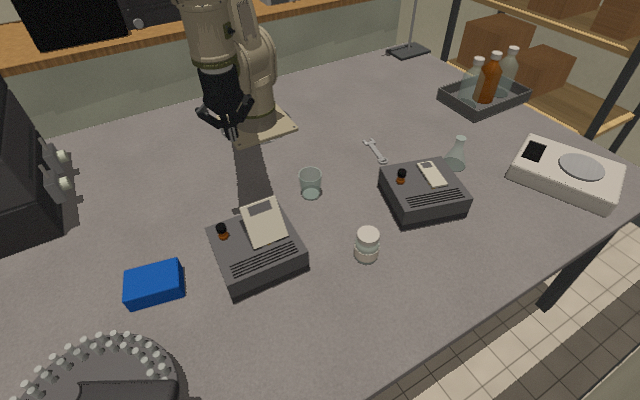

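View pics/d.png

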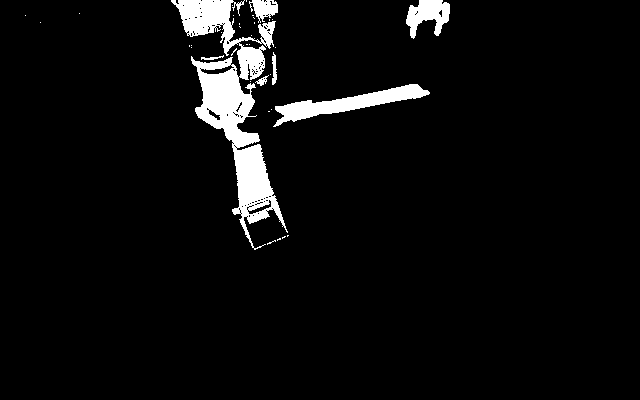

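Between the two looks, 2.6 s apart, the hatch did not move. Against the start picture only the arm, its shadow and the wide hatch differ. I'll check the angle by projecting the expected pad position for several angles.

Run:
```python
from h import *
y=np.radians(-2.3); ex=np.array([np.cos(y),np.sin(y),0]); 
H=np.array([.506,-.192,.084])+ex*.084
for a in (0,.5,.7,.9):
    P=H+(-ex*np.cos(a)+np.array([0,0,np.sin(a)]))*.084+.004*(np.array([0,0,np.cos(a)])+ex*np.sin(a))
    for n in('scene','top'):
        c=viewer.calibration(n); K=np.array([[c['fx'],0,c['cx']],[0,c['fy'],c['cy']],[0,0,1.]])
        print(a,n,cv2.projectPoints(P[None],cv2.Rodrigues(np.array(c['R']))[0],np.array(c['t'],float),K,np.array(c['dist']))[0].ravel().round(1))
a=cv2.imread('pics/s5.png')[190:270,200:310];b=cv2.imread('pics/t5.png')[150:230,335:445]
cv2.imwrite('pics/c7.png',cv2.resize(np.vstack([a,b]),None,fx=3.6,fy=3.6,interpolation=cv2.INTER_CUBIC))
```

```text
0 scene [257.6 217.2]
0 top [364.7 202.5]
0.5 scene [257.2 209.2]
0.5 top [366.2 197.7]
0.7 scene [257.9 208.1]
0.7 top [366.8 194.2]
0.9 scene [259.2 208.2]
0.9 top [367.3 190. ]
```

View pics/c7.png

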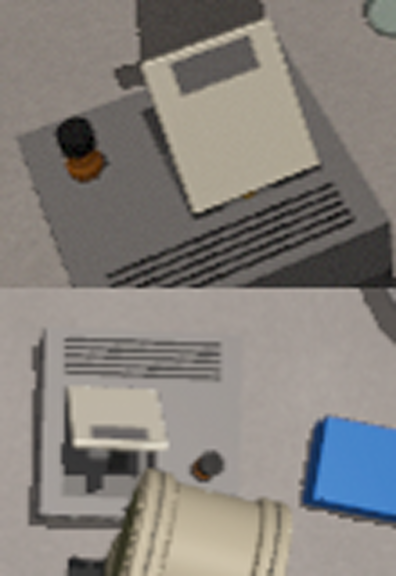

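The top-view pad is at (367.7,190.2). That matches the 0.9 rad prediction of (367.3,190.0), so the hatch is fully open. Handing in.

```bash
python3 -c "
from workcell import manip
print(manip.hand_in())"
```

```text
the job is handed in; nothing more can be done
None
```

The wide hatch is open and stayed open by itself; I handed the job in at about 9.9 s on the robot's clock.

- **Press:** I pressed the pad once with the shut fingertips, about 6 mm down, with the force reaching about 5.7 N near the stop. I then rose and drew back towards the robot, clear of the instrument.
- **Hatch:** I held the arm still for nearly 4 s. The last two pictures, about 2.6 s apart, show no movement. In the top view the pad sits where it should at about 0.9 rad, which is fully open.
- **Everything else:** Compared with the first picture, only the arm, its shadow and the wide hatch changed. The narrow hatch is still shut, and the vials and other loose things look unmoved. The wrist force now reads about zero.
- **Disagreements:** The cameras differed by about 3 mm on the pad position, so I aimed between them. One scene-camera depth reading at the pad was plainly wrong, and I used the known hatch height instead.

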